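# Eject the tool battery and trap it on the chute

### The arm

A 6-joint arm with a two-finger parallel gripper is mounted at the origin on a cart in front of the work surface, level with it; the furniture and walls round the work are solid. World frame = base frame: x ahead of the robot, y to its left, z up, the work surface at z = 0. Lengths are in mm, angles in rad, forces in N, time in s.
With the tool pointing down it reaches from about 325 to 775 mm from the base axis. Payload 5.5 kg.
Tool frame: the origin (TCP) lies midway between the tips of the shut fingers; the grasp point (between the pads) lies 19 mm behind it (ctrl.tcp_to_grasp is the distance from the TCP to the grasp point, in mm); z points along the fingers, y is the line along which they close (so a half turn about z gives the same grasp; the last joint's range is limited). The gripper opens to 88 mm and grips with 3 to 60 N. Pads are 20 mm wide; open, the fingers measure 115 mm over their backs; the gripper's body (75 mm by 178 mm) begins 61 mm behind the grasp point.
Start: joints at [1.052, 0.091, 1.231, -0, 1.82, -0.057], TCP at [267.343, 537.163, 222.631] pointing down, gripper open.
Joint ranges: [-2.87, 2.87], [-0.86, 2.18], [0.17, 2.46], [-1.51, 4.65], [0.06, 2.69], [-2.65, 2.65]. Speed limits (rad/s): [2.57, 2.57, 3.01, 3.14, 3.14, 3.14].

### API

Orientations are given as a rotation vector (axis times angle).
In Python, from station import ctrl, vision, models gives the robot as it stands. The module is installed in compiled form; this text tells all that it offers.
- The arm moves only by the tool step_arm, never from a script. Its argument "moves" is a list of rows, each an object of numbers: "gripper": the finger opening in mm, from 0 to 87.8; "tx", "ty", "tz": the shift along the world's x, y, z in mm; "yaw": the turn about the world's z in degrees. A call has 1 to 8 rows; each row is the pose to reach, as a shift and turn from the pose commanded when the call began; what a row does not reach only later rows make up. A row lasts 1/8 s, in which the tool goes at most 62.5 mm and 10.7 degrees, less where a joint would pass 70% of its speed; a pose out of reach is approached as far as the arm can. A call with a gripper value outside its range is refused whole. The fingers move at their own pace and stop on an object; "squeeze" is the grip in N (left out, the last holds). Time passes only in rows, so rows that repeat a pose let the fingers close. It gives the time, the measured TCP pose, the force, the opening and the grip force at its end, in the units of the state.
- ctrl.get_obs(): the state, without advancing time (a new reading comes with each control period).
- vision.camera(name): name is "scene" or "top"; returns (picture, depth): 400x640x3 uint8, red, green, blue; 400x640 float32, mm along the optical axis (not along the pixel's ray), 0 where there is no reading.
- vision.camera_info(name): a dict with "mtx" (3x3 intrinsics, pixels), "distortion" ([k1, k2, p1, p2, k3] as OpenCV has them; the pictures are not rectified), "R" (3x3) and "t" (3): a world point X has camera coordinates R X + t. Camera axes: x right, y down, z forward; pixel columns grow to the right and rows downward; lengths in mm; the calibration is good to about 2 mm. A picture is of the moment at which its call begins. camera_info takes no time and is no camera call.
- ctrl.hand_in(): hands the job in; it is judged then, once.
Trained networks look in the newest picture that a camera, given by its name, has taken for a name from the list of things; names that differ only in an ending like _2 or _b are one class to them, and where a whole thing is asked for, a point or a joint stands for the part that bears it (a point fixed in the world has none). Each returns a list of dicts, best first, with "conf" (0 to 1); they miss things now and then, are a little off and sometimes report something else, mostly with a low value. They report only what shows in the picture. A call takes as long as a camera call. They do not tell look-alikes from the thing itself.
- models.look_for(thing, camera): "pixel" ([row, column] in pixels, amid what is visible of it).
The state is a dict: "clock": time; "q": joint angles; "joint_velocities": joint speeds; "effort": joint torques, N m; "tool_pos": TCP position; "orientation": TCP orientation; "wrist_force": force on the tool from outside, world axes, zero at the start; "ft_torque": the same for the moment, N m; "finger_gap": finger opening in mm; "finger_force": force on a finger pad.
Only numpy, scipy, OpenCV 4.12 (cv2) and the standard library are available. Lean on these libraries where they do the work, as an engineer would, in place of code of your own. Each camera call takes 0.05 s, during which the arm holds its last target. There are 200 camera calls.

### The job

Press the eject key of the battery dock all the way down with one finger and, with the other finger, trap the battery pack on the chute once it has popped well clear of its seat, before its front runs past the open lower end. Do not pick the pack up and do not disturb the other things on the bench. Finish while holding: one finger still keeping the key down, the other still stopping the pack, which rests on the chute.

Things in the scene. Friction and masses are not known exactly. Their poses are not given: they have to be found in the camera images.
- dock: Grey battery dock fixed to the bench, base plate 225 x 150 x 8 mm (x -58..167, y -57..93 mm), carrying a sloping open-topped chute centred on y = 0. Origin on the bench below chute; z up, x horizontal in the uphill direction. Place and yaw vary; at yaw 0 the chute runs down towards the robot. Looking up the chute, the eject key stands left of it; a wall closes the upper end.
- chute (a point): Point on the chute's floor, on its centre line, level with the eject key, 50 mm above the dock's origin. x points up the slope (18 degrees), y across towards the key, z square off the floor. The floor is slippery, 53 mm wide between two guides 5 mm thick and 10 mm high.
- chute_end (a point): Middle of the floor's edge at the open lower end of the chute, 40 mm down the slope from chute. A pack that is not stopped slides past here and drops to the bench less than half a second after its release.
- eject_key: Black ribbed cap 34 x 34 mm left of the chute; origin at the centre of its top, in the dock's frame x 0, y 62, z 77 mm when up. Goes straight down 11 mm at about 3 N, no return spring; fully down its top is 16 mm higher than chute, so a second fingertip at that height clears floor and guides. It carries the steel catch in front of the pack, which lets go at about 7 mm.
- battery: Battery pack: black block 70 (along chute) x 50 x 34 mm, with grey raised top 42 mm high, about 0.35 kg. Origin: centre of underside; x up the slope. Seated: origin 95, front face 60 mm uphill of chute. On release a spring plunger kicks it 14 mm, then it slides; its front is level with the key within about 0.2 s unless a finger already stands there. Leans on a finger with 0.4 to 1.1 N.
- nut_jar: Bystander: glass jar of nuts, 51 mm across, 65 mm high, right of the dock. Origin under its centre.
- wedge_block: Bystander: wooden block 50 x 60 x 40 mm left of the dock. Origin under its centre.
- screw_jar: Bystander: glass jar of screws, 58 mm across, 75 mm high, behind the wooden crate. Origin under its centre.
- grease_tin: Bystander: round tin 69 mm across, 50 mm high, between the crate and the tool case. Origin under its centre.
There are look-alikes about, which are no part of the job. What is shaped like the battery but green or purple is not meant.

How it is judged:
By the outcome, as a careful person would: the job done as asked, in the order asked, and still so for the second after the job is handed in, while the arm keeps its last pose, push and grip.
It also fails if it takes over 32 s, if anything falls off the work surface, if the arm or the gripper's body presses on something with over 40 N, if the wrist force passes 120 N, or if a joint passes its speed limit or range.

## Working session

There is one attempt and no reset: what is moved stays moved. The work goes in short steps, Python scripts to look and compute and a tool call to move; the robot and the scene stay as the last step left them, time stands still between calls to the robot, and variables do not carry over. Pictures are saved under pics/ and viewed, at most 10 in all, crops included, and the job is handed in when it is done.

Besides the shell and the picture viewer there is one more tool, called after ">>>" as name(argument=value, ...), one argument or row to a line, values as JSON. step_arm: Moves the arm, as the interface text tells. Its arguments: {"type":"object","properties":{"moves":{"type":"array"},"squeeze":{"type":"number"}},"required":["moves"]}

```bash
mkdir -p pics; cat > h.py <<'E'
import numpy as np, cv2
from station import ctrl, vision, models
def cam(n):
    p,d=vision.camera(n); return p,d,vision.camera_info(n)
def cloud(d,i):
    h,w=d.shape; u,v=np.meshgrid(np.arange(w),np.arange(h))
    uv=np.stack([u,v],-1).reshape(-1,1,2).astype(np.float64)
    n=cv2.undistortPoints(uv,np.array(i["mtx"]),np.array(i["distortion"])).reshape(h,w,2)
    P=np.dstack([n[...,0]*d,n[...,1]*d,d])-np.array(i["t"])
    return P@np.array(i["R"])
E
python3 - <<'E'
from h import *
for n in("top","scene"):
    p,d,i=cam(n); C=cloud(d,i); np.savez(f"{n}.npz",p=p,d=d,C=C)
    cv2.imwrite(f"pics/{n}.png",p[...,::-1])
    for t in("dock","eject_key","battery","chute","nut_jar","wedge_block"):
        for r in models.look_for(t,n)[:3]:
            a,b=map(int,r["pixel"]); print(n,t,(a,b),round(r["conf"],2),C[a,b].round())
o=ctrl.get_obs();print(o["clock"],o["tool_pos"],o["orientation"],o["finger_gap"])
E
```

```text
top dock (197, 382) 0.61 [ 574. -211.   10.]
top eject_key (214, 378) 0.53 [ 520. -193.   74.]
top battery (309, 428) 0.9 [ 280. -316.   41.]
top battery (174, 390) 0.85 [ 614. -221.  123.]
top battery (276, 388) 0.85 [ 362. -218.   44.]
top chute (198, 380) 0.74 [ 571. -205.    8.]
top nut_jar (187, 430) 0.77 [ 590. -329.   67.]
top wedge_block (190, 336) 0.65 [590. -86.  37.]
top wedge_block (172, 388) 0.29 [ 619. -216.  124.]
scene dock (163, 324) 0.76 [ 627. -197.   58.]
scene eject_key (168, 352) 0.51 [ 521. -184.   78.]
scene battery (182, 270) 0.56 [766. -54.  44.]
scene battery (172, 430) 0.52 [ 277. -310.   36.]
scene battery (143, 295) 0.47 [ 778. -290.   38.]
scene chute (163, 326) 0.83 [ 619. -195.   63.]
scene nut_jar (144, 342) 0.62 [ 600. -304.   72.]
scene wedge_block (191, 317) 0.43 [603. -73.  41.]
0.7 [267.34138584 537.15983669 222.64581561] [7.18953853e-01 3.05821509e+00 2.14168962e-05] 87.77503288449446
```

View pics/top.png

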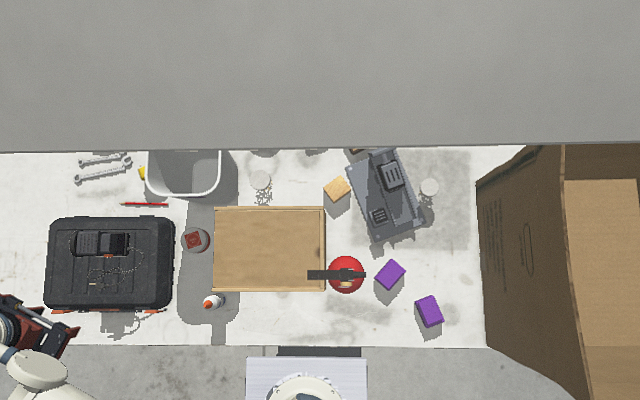

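View pics/scene.png

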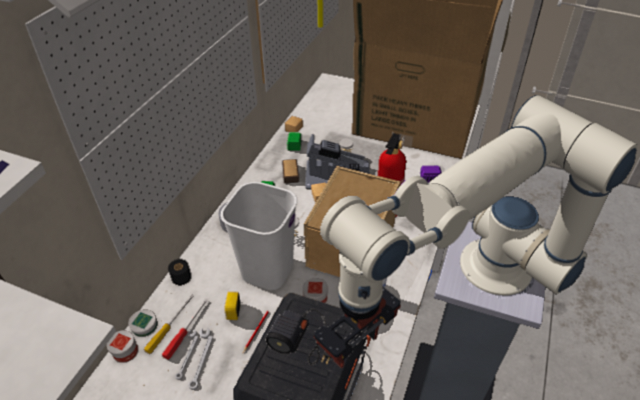

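```bash
python3 - <<'E'
from h import *
z=np.load("top.npz");C=z["C"];p=z["p"];d=z["d"]
i=vision.camera_info("top");R=np.array(i["R"]);print("cam",-R.T@np.array(i["t"]),R[2])
for nm,(r0,r1,c0,c1) in dict(shelf=(20,140,20,620),bottle=(250,300,300,370),crate=(205,292,212,326),bin=(150,200,145,222),dock=(145,245,345,428),case=(215,310,40,175),box=(150,340,480,560)).items():
    X=C[r0:r1,c0:c1][d[r0:r1,c0:c1]>0]; print(nm,np.percentile(X,[1,50,99],axis=0).round().tolist())
# key top
S=np.zeros(d.shape,bool);S[145:245,345:428]=1
k=S&(abs(C[...,0]-520)<30)&(abs(C[...,1]+193)<30)&(C[...,2]>66)&(C[...,2]<90)
print("key",k.sum(),np.median(C[k],0),cv2.minAreaRect(C[k][:,:2].astype(np.float32)))
b=S&(C[...,2]>3)&(C[...,2]<14)
print("base",b.sum(),cv2.minAreaRect(C[b][:,:2].astype(np.float32)))
o=S&(C[...,2]>3);print("dock",cv2.minAreaRect(C[o][:,:2].astype(np.float32)),C[o][:,2].max())
t=S&(C[...,2]>105);print("high",t.sum(),C[t].mean(0),C[t].max(0),cv2.minAreaRect(C[t][:,:2].astype(np.float32)))
H=np.clip(C[...,2],0,150)/150*255
a=p[140:250,335:445,::-1];hm=cv2.applyColorMap(H[140:250,335:445].astype(np.uint8),cv2.COLORMAP_JET)
cv2.imwrite("pics/crop.png",cv2.resize(np.hstack([a,hm]),(800,400),interpolation=cv2.INTER_CUBIC))
E
```

```text
cam [ 380.53035664  -94.0047277  1230.06310459] [ 0.1462808   0.06295159 -0.98723808]
shelf [[437.0, -204.0, 1038.0], [458.0, -86.0, 1053.0], [477.0, 40.0, 1068.0]]
bottle [[301.0, -172.0, -5.0], [368.0, -82.0, 181.0], [431.0, 3.0, 321.0]]
crate [[330.0, -56.0, -2.0], [429.0, 72.0, 181.0], [555.0, 256.0, 317.0]]
bin [[434.0, -26.0, -4.0], [617.0, 321.0, 123.0], [694.0, 450.0, 1034.0]]
dock [[434.0, -332.0, -6.0], [569.0, -212.0, 7.0], [709.0, -106.0, 1036.0]]
case [[280.0, 352.0, -3.0], [399.0, 489.0, 102.0], [530.0, 742.0, 181.0]]
box [[227.0, -533.0, -3.0], [429.0, -454.0, 293.0], [692.0, -406.0, 569.0]]
key 179 [ 516.37744749 -195.8150508    75.8593498 ] ((519.5299682617188, -203.31414794921875), (36.7125244140625, 54.63169860839844), 29.591388702392578)
base 2269 ((578.6788940429688, -220.0609130859375), (221.38558959960938, 264.4007568359375), 89.92881774902344)
dock ((544.80615234375, -216.81723022460938), (228.18101501464844, 340.89764404296875), 87.01473999023438) 1230.063104587801
high 1022 [ 563.55798079 -182.22407009  423.76229606] [ 683.89210163  -94.0047277  1230.06310459] ((524.9000854492188, -177.95791625976562), (103.15809631347656, 324.9333801269531), 73.20952606201172)
```

View pics/crop.png

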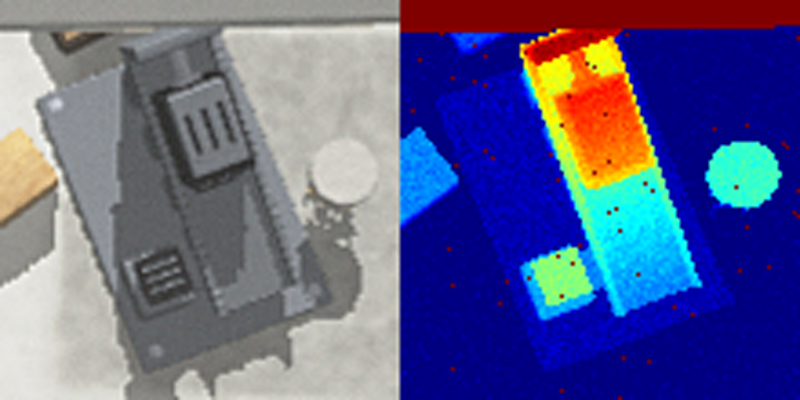

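```bash
cat > fit.py <<'E'
from h import *
from scipy.optimize import differential_evolution as DE
z=np.load("top.npz");C=z["C"];d=z["d"]
X=C[150:245,345:425].reshape(-1,3);X=X[(X[:,2]<140)&(X[:,2]>-15)]
def loc(v,X):
    a=np.radians(v[2]);D=X[:,:2]-v[:2];return D[:,0]*np.cos(a)+D[:,1]*np.sin(a),-D[:,0]*np.sin(a)+D[:,1]*np.cos(a)
def cost(v):
    x,y=loc(v,X)
    m=np.zeros(len(x));m[(x>-58)&(x<167)&(y>-57)&(y<93)]=8
    m[(abs(x)<17)&(abs(y-62)<17)]=77
    f=(x>-38)&(abs(y)<31.5);m=np.where(f,50+x*np.tan(.314),m);m[f&(abs(y)>26.5)]+=10.5
    w=~(f&(x>40))
    w&=~((x>-58)&(abs(y)>93))
    b=(x>60)&(x<110)&(abs(y)<26);
    return np.minimum(abs(X[:,2]-m),25)[w].sum()+np.minimum(abs(X[:,2]-m-35),25)[b].sum()
r=DE(cost,[(515,570),(-275,-220),(10,35)],seed=0,tol=1e-6);v=r.x;print(v.round(2),r.fun/len(X))
x,y=loc(v,X);
k=(X[:,2]>70)&(X[:,2]<84)&(abs(x)<25)&(abs(y-62)<25);print("key local",k.sum(),np.median(x[k]),np.ptp(np.percentile(x[k],[3,97])),np.median(y[k]),np.median(X[k,2]))
f=(abs(y)<20)&(x>-30)&(x<30);print("floor resid",np.median(X[f,2]-50-x[f]*np.tan(.314)))
w=x>150;print("wall top",np.percentile(X[w&(abs(y)<30),2],99))
a=np.radians(v[2])
for n,q in dict(key=(0,62),mid=(0,31),fin=(0,0)).items(): print(n,v[0]+q[0]*np.cos(a)-q[1]*np.sin(a),v[1]+q[0]*np.sin(a)+q[1]*np.cos(a))
from scipy.spatial.transform import Rotation as Rn
o=ctrl.get_obs();M=Rn.from_rotvec(o["orientation"]).as_matrix();print("tool y",np.degrees(np.arctan2(M[1,1],M[0,1])),"tool x",np.degrees(np.arctan2(M[1,0],M[0,0])))
B=C[250:300,300:370].reshape(-1,3);B=B[(B[:,2]>200)&(B[:,2]<600)];print("bottle",np.percentile(B,[2,98],axis=0).round())
B=C[150:200,145:222].reshape(-1,3);B=B[B[:,2]<700];print("bin top",np.percentile(B[:,2],98))
E
python3 fit.py
```

```text
[ 537.83 -253.06   20.89] 2.915844686632517
key local 169 -0.6697835669637051 31.37829025031512 62.00665869048272 75.95020158104887
floor resid -0.4645903034876415
wall top 126.82358411132778
key 515.7200220242572 -195.13328057828068
mid 526.7728628416693 -224.0959239290688
fin 537.8257036590812 -253.0585672798569
tool y 63.541192984244475 tool x 153.54119298296166
bottle [[ 333. -142.  218.]
 [ 404.  -33.  321.]]
bin top 262.5945063310009
```

The top view shows the grey dock at about (195,385), its key at (214,378) and a bottle at (272,346). The scene view shows the crate and bin lying between the arm and the dock.

Battery candidates in the top view are (174,390), (276,388) and (309,428). The last two are purple, and the scene view has a green one near (143,295). Only (174,390) is black and seated in the chute, and the crop confirms it. The fit agrees with the given sizes: key top at 76 mm, floor residual -0.5 mm.

>>> step_arm(
  moves=[
    {"tz":60,"gripper":48.5},
    {"tz":120},
    {"tz":180,"yaw":-8},
    {"tz":200,"tx":40,"ty":-20,"yaw":-16},
    {"tz":200,"tx":80,"ty":-60,"yaw":-26},
    {"tz":200,"tx":120,"ty":-100,"yaw":-36},
    {"tz":200,"tx":160,"ty":-140,"yaw":-46},
    {"tz":200,"tx":200,"ty":-180,"yaw":-56},
  ],
)

```text
validation failed for argument at $.mo...
```

>>> step_arm(
  moves=[
    {"gripper":48.5,"tx":0,"ty":0,"tz":60,"yaw":0},
    {"gripper":48.5,"tx":0,"ty":0,"tz":120,"yaw":0},
    {"gripper":48.5,"tx":0,"ty":0,"tz":180,"yaw":-8},
    {"gripper":48.5,"tx":40,"ty":-20,"tz":200,"yaw":-16},
    {"gripper":48.5,"tx":80,"ty":-60,"tz":200,"yaw":-26},
    {"gripper":48.5,"tx":120,"ty":-100,"tz":200,"yaw":-36},
    {"gripper":48.5,"tx":160,"ty":-140,"tz":200,"yaw":-46},
    {"gripper":48.5,"tx":200,"ty":-180,"tz":200,"yaw":-56},
  ],
)

```text
clock: 1.7
tool_pos: [468.4, 355.7, 422.8]
orientation: [2.077, 2.357, 0.001]
wrist_force: [-0.3, 0.7, 0.3]
finger_gap: 48.5
finger_force: 0.0
```

>>> step_arm(
  moves=[
    {"gripper":48.5,"tx":20,"ty":-50,"tz":0,"yaw":-10},
    {"gripper":48.5,"tx":40,"ty":-100,"tz":0,"yaw":-20},
    {"gripper":48.5,"tx":55,"ty":-150,"tz":0,"yaw":-30},
    {"gripper":48.5,"tx":60,"ty":-200,"tz":0,"yaw":-40},
    {"gripper":48.5,"tx":60,"ty":-250,"tz":0,"yaw":-50},
    {"gripper":48.5,"tx":60,"ty":-300,"tz":0,"yaw":-60},
    {"gripper":48.5,"tx":60,"ty":-350,"tz":0,"yaw":-70},
    {"gripper":48.5,"tx":60,"ty":-400,"tz":0,"yaw":-76.6},
  ],
)

```text
clock: 2.7
tool_pos: [527.1, -44.4, 422.8]
orientation: [3.09, 0.564, 0.001]
wrist_force: [1.9, 0.4, 0.9]
finger_gap: 48.7
finger_force: 0.0
```

>>> step_arm(
  moves=[
    {"gripper":48.5,"tx":0,"ty":-45,"tz":0,"yaw":0},
    {"gripper":48.5,"tx":0,"ty":-90,"tz":0,"yaw":0},
    {"gripper":48.5,"tx":0,"ty":-140,"tz":0,"yaw":0},
    {"gripper":48.5,"tx":0,"ty":-181,"tz":0,"yaw":0},
    {"gripper":48.5,"tx":0,"ty":-181,"tz":-50,"yaw":0},
    {"gripper":48.5,"tx":0,"ty":-181,"tz":-110,"yaw":0},
    {"gripper":48.5,"tx":0,"ty":-181,"tz":-170,"yaw":0},
    {"gripper":48.5,"tx":0,"ty":-181,"tz":-220,"yaw":0},
  ],
)

```text
clock: 3.7
tool_pos: [526.7, -223.6, 199.9]
orientation: [-3.089, -0.57, 0.002]
wrist_force: [0.6, -0.4, -0.4]
finger_gap: 48.2
finger_force: 0.0
```

>>> step_arm(
  moves=[
    {"gripper":48.5,"tx":0,"ty":0,"tz":-50,"yaw":0},
    {"gripper":48.5,"tx":0,"ty":0,"tz":-80,"yaw":0},
    {"gripper":48.5,"tx":0,"ty":0,"tz":-100,"yaw":0},
    {"gripper":48.5,"tx":0,"ty":0,"tz":-100,"yaw":0},
  ],
)

```text
clock: 4.2
tool_pos: [526.8, -223.5, 101.4]
orientation: [-3.088, -0.571, 0.003]
wrist_force: [0.2, -0.4, 0.2]
finger_gap: 48.2
finger_force: 0.0
```

```bash
python3 - <<'E'
from h import *
from scipy.spatial.transform import Rotation as Rn
o=ctrl.get_obs();M=Rn.from_rotvec(o["orientation"]).as_matrix();print(o["clock"],o["tool_pos"],o["q"],np.degrees(np.arctan2(M[1,1],M[0,1])),o["finger_gap"],o["wrist_force"])
ims=[]
for n,(a,b,c,e) in dict(top=(140,250,330,450),scene=(110,210,270,400)).items():
    p,d,i=cam(n); ims.append(cv2.resize(p[a:b,c:e,::-1],(400,370),interpolation=cv2.INTER_CUBIC))
cv2.imwrite("pics/near.png",np.hstack(ims))
E
```

```text
4.2 [ 526.75448189 -223.53519921  101.3542214 ] [-4.60786373e-01  2.88645570e-02  1.50987154e+00  4.51702083e-06
  1.60532233e+00  7.44513107e-01] -69.05865142441323 48.23344859250977 [ 0.22412602 -0.43005987  0.18355613]
```

View pics/near.png

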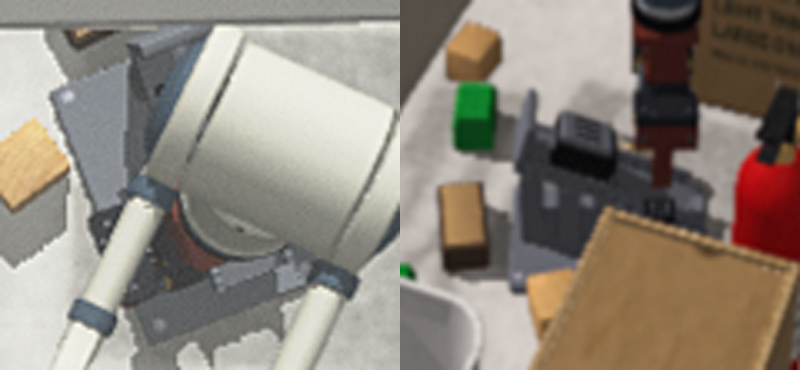

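The scene view shows the fingertip right above the key, and the pack still seated. I'll descend now.

>>> step_arm(
  moves=[
    {"gripper":48.5,"tx":0,"ty":0,"tz":-10,"yaw":0},
    {"gripper":48.5,"tx":0,"ty":0,"tz":-20,"yaw":0},
    {"gripper":48.5,"tx":0,"ty":0,"tz":-27,"yaw":0},
    {"gripper":48.5,"tx":0,"ty":0,"tz":-27,"yaw":0},
  ],
)

```text
clock: 4.8
tool_pos: [527.0, -223.7, 74.9]
orientation: [-3.089, -0.571, 0.001]
wrist_force: [-0.7, 1.4, -0.5]
finger_gap: 48.7
finger_force: 0.0
```

>>> step_arm(
  moves=[
    {"gripper":48.5,"tx":0,"ty":0,"tz":-3,"yaw":0},
    {"gripper":48.5,"tx":0,"ty":0,"tz":-3,"yaw":0},
  ],
)

```text
clock: 5.05
tool_pos: [527.4, -223.9, 72.7]
orientation: [3.089, 0.571, 0.0]
wrist_force: [-0.0, -0.2, -0.3]
finger_gap: 48.4
finger_force: 0.0
```

```bash
python3 - <<'E'
from h import *
p,d,i=cam("scene"); C=cloud(d,i)
cv2.imwrite("pics/near2.png",cv2.resize(p[130:195,300:380,::-1],(800,600),interpolation=cv2.INTER_CUBIC))
pr,_=cv2.projectPoints(np.array([[515.7,-195.1,77],[537.8,-253,50],[515.7,-195.1,66.]]),cv2.Rodrigues(np.array(i["R"]))[0],np.array(i["t"]),np.array(i["mtx"]),np.array(i["distortion"]));print(pr[:,0],(pr[:,0]-[300,130])*[10,600/65])
print(np.round([ctrl.get_obs()["wrist_force"],ctrl.get_obs()["ft_torque"]],2))
E
```

```text
[[354.53477873 166.65727229]
 [353.64070463 161.22153486]
 [354.41418542 169.15570425]] [[545.34778729 338.37482115]
 [536.4070463  288.19878328]
 [544.14185419 361.43727004]]
[[-0.08  0.28  0.95]
 [-0.02  0.15  0.  ]]
```

View pics/near2.png

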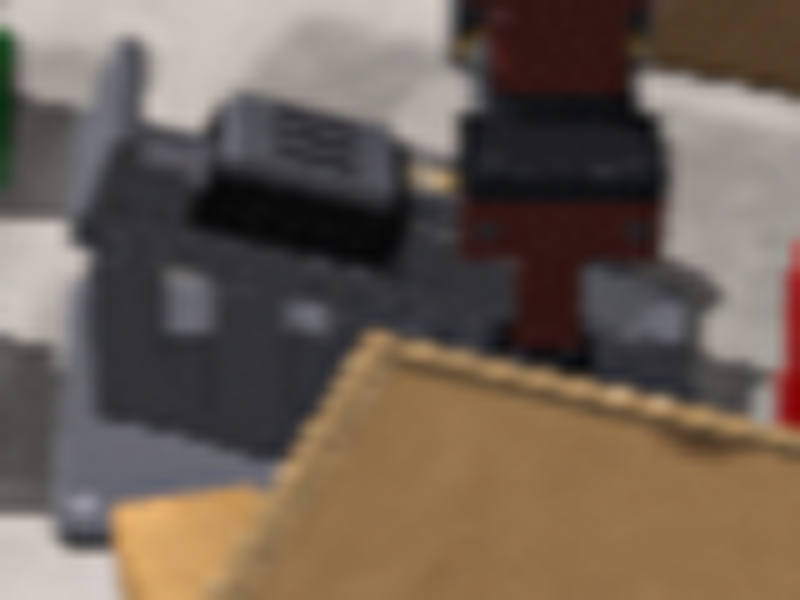

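The finger stands on the key and the pack is still seated. I'll press on through the stroke.

>>> step_arm(
  moves=[
    {"gripper":48.5,"tx":0,"ty":0,"tz":-3,"yaw":0},
    {"gripper":48.5,"tx":0,"ty":0,"tz":-6,"yaw":0},
    {"gripper":48.5,"tx":0,"ty":0,"tz":-8,"yaw":0},
    {"gripper":48.5,"tx":0,"ty":0,"tz":-8,"yaw":0},
  ],
)

```text
clock: 5.6
tool_pos: [527.3, -224.0, 66.2]
orientation: [3.089, 0.571, 0.001]
wrist_force: [-4.6, 1.0, 9.4]
finger_gap: 48.6
finger_force: 5.9
```

```bash
python3 - <<'E'
from h import *
o=ctrl.get_obs();print(o["tool_pos"],np.round([o["wrist_force"],o["ft_torque"]],2))
p,d,i=cam("scene"); C=cloud(d,i)
cv2.imwrite("pics/near3.png",cv2.resize(p[130:195,300:380,::-1],(800,600),interpolation=cv2.INTER_CUBIC))
E
```

```text
[ 527.29065305 -223.9672372    66.17653046] [[-4.64  1.02  9.39]
 [ 0.43  0.99 -0.06]]
```

View pics/near3.png

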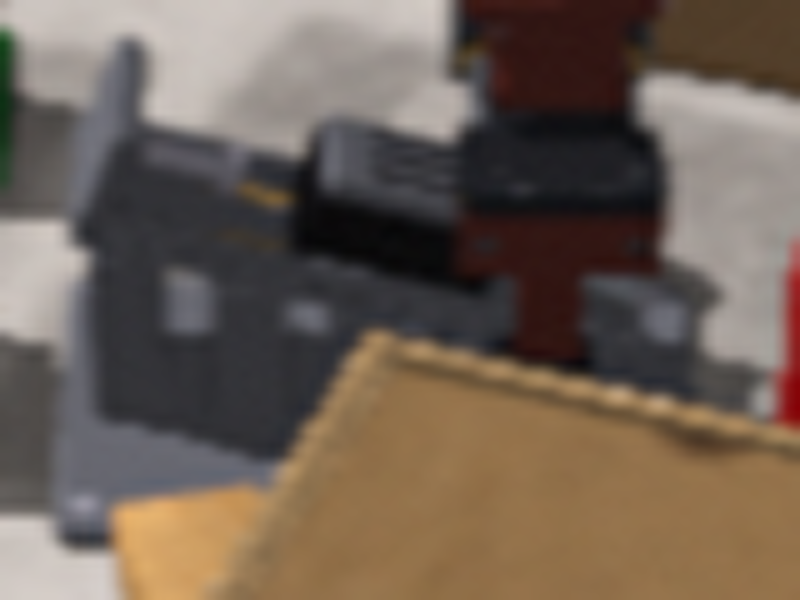

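The pack has slid down to the finger. The key reads 9 N at z = 66, so it looks bottomed. I'll press 1 mm more, let it settle and check.

>>> step_arm(
  moves=[
    {"gripper":48.5,"tx":0,"ty":0,"tz":-1,"yaw":0},
    {"gripper":48.5,"tx":0,"ty":0,"tz":-1,"yaw":0},
    {"gripper":48.5,"tx":0,"ty":0,"tz":-1,"yaw":0},
    {"gripper":48.5,"tx":0,"ty":0,"tz":-1,"yaw":0},
    {"gripper":48.5,"tx":0,"ty":0,"tz":-1,"yaw":0},
  ],
)

```text
clock: 6.28
tool_pos: [527.4, -224.0, 66.1]
orientation: [3.088, 0.571, 0.001]
wrist_force: [-5.9, 2.0, 13.6]
finger_gap: 48.6
finger_force: 7.9
```

```bash
python3 - <<'E'
from h import *
o=ctrl.get_obs();print(o["tool_pos"],np.round([o["wrist_force"],o["ft_torque"]],2),o["finger_gap"],o["finger_force"])
p,d,i=cam("scene"); C=cloud(d,i)
cv2.imwrite("pics/near4.png",cv2.resize(p[130:195,300:380,::-1],(800,600),interpolation=cv2.INTER_CUBIC))
a=np.radians(20.89);D=C[...,:2]-[537.83,-253.06];x=D@[np.cos(a),np.sin(a)];y=D@[-np.sin(a),np.cos(a)];z=C[...,2]
u=x*np.cos(.314)+(z-50)*np.sin(.314);w=-x*np.sin(.314)+(z-50)*np.cos(.314)
m=(abs(y)<23)&(w>30)&(w<50)&(u>-30)&(u<140);print(m.sum(),np.percentile(u[m],[1,5,50,95,99]),np.percentile(w[m],[50,95]))
E
```

```text
[ 527.3569029  -223.998031     66.13465604] [[-5.88  1.96 13.64]
 [ 0.68  1.39  0.02]] 48.57850093068163 7.883013803511858
140 [ 46.21583878  51.18479268  72.9940921   94.51399464 112.8250805 ] [41.11079636 46.23005337]
```

View pics/near4.png

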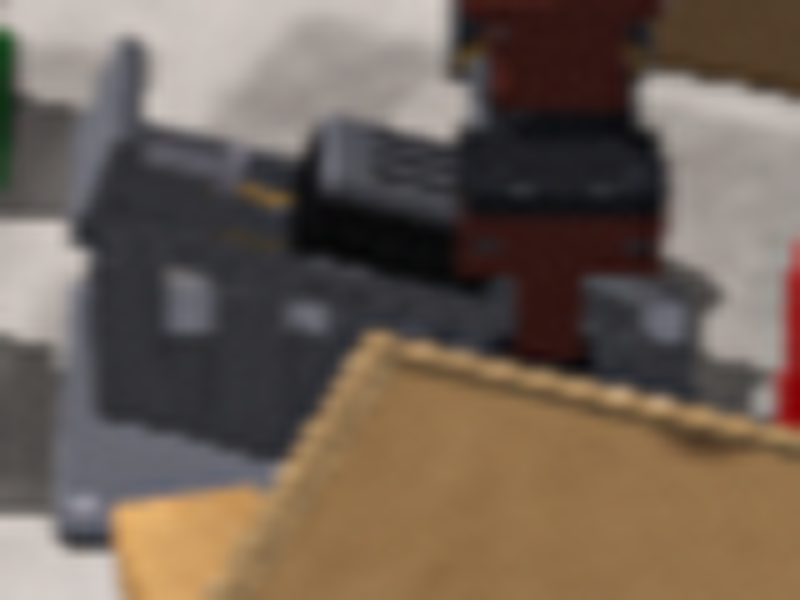

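The pack is stationary between the last two pictures. Its front is about 23 mm uphill of chute, where it should rest against a finger face at x = 10. The key is on its stop: force rose from 9 to 14 N with no further travel at z = 66.1.

```bash
python3 -c "
from station import ctrl
print(ctrl.hand_in())"
```

```text
the job is handed in; nothing more can be done
None
```

I handed the job in with one finger holding the eject key fully down and the other stopping the battery pack on the chute, about 37 mm clear of its seat. It took 6.3 s and I saw nothing else disturbed; the hand-in returned no verdict.

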